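Draw the hand pump's piston rod to the height gauge and hold it

ROBOT

A 6-joint arm with a two-finger parallel gripper is mounted at the origin on a cart in front of the work surface, level with it; the furniture and walls round the work are solid. World frame = base frame: x ahead of the robot, y to its left, z up, the work surface at z = 0. Lengths are in m, angles in rad, forces in N, time in s.
With the tool pointing down it reaches from about 0.35 to 0.975 m from the base axis. Payload 4.9 kg.
Tool frame: the origin (TCP) lies midway between the tips of the shut fingers; the grasp point (between the pads) lies 19 mm behind it; z points along the fingers, y is the direction in which the jaws open and shut (so a half turn about z gives the same grasp; the last joint's range is limited). The gripper opens to 85 mm and grips with 20 to 120 N. Pads are 22 mm wide; open, the fingers measure 114 mm over their backs; the gripper's body (76 mm by 85 mm) begins 54 mm behind the grasp point. The pads swing forward as they close: fully open they stand 13 mm farther back than shut.
Start: joints at [1.051, 0.053, 1.613, -0, 1.476, -0.119], TCP at [0.244, 0.575, 0.231] pointing down, gripper open.
Joint ranges: [-3.01, 3.01], [-1.01, 2.22], [0.06, 2.58], [-1.02, 4.17], [0.09, 2.62], [-3.14, 3.14]. Speed limits (rad/s): [2.57, 2.57, 3.14, 3.14, 3.14, 3.14].

INTERFACE

Orientations are given as a rotation vector (axis times angle).
In Python, from station import ctrl gives the robot as it stands.
- The arm moves only by the tool jog_arm, never from a script. Its argument "steps" is a list of rows, each an object of numbers: "dx", "dy", "dz": the shift along the world's x, y, z in units of 60 mm (1.0 is 60 mm); "twist": the turn about the world's z in units of 10 degrees (1.0 is 10 degrees). A call has 1 to 5 rows; each row is the pose to reach, as a shift and turn from the pose measured when the call began; what a row does not reach only later rows make up. A row lasts 1/8 s, in which the tool goes at most 62.5 mm and 10.7 degrees, less where a joint would pass 70% of its speed; a pose out of reach is approached as far as the arm can. A call with a gripper value outside its range is refused whole. "gripper" is the closure in counts, from 0 (fully open) to 255 (shut), set as the call begins (left out, the last holds). The fingers move at their own pace and stop on an object; "newtons" is the grip in N (left out, the last holds). Time passes only in rows, so rows that repeat a pose let the fingers close. It gives the time, the measured TCP pose, the force and the opening at its end, in the units of the state.
- ctrl.get_obs(): the state, without advancing time (a new reading comes with each control period).
- ctrl.get_image(name): name is "side" or "top" or "wrist"; returns a dict with "frame" (400x640x3 uint8, red, green, blue), "range_z" (400x640 float32, m along the optical axis (not along the pixel's ray), 0 where there is no reading), "fx", "fy", "cx", "cy" (pixels), "extrinsics" (4x4, takes a point from camera to world coordinates). Camera axes: x right, y down, z forward; pixel columns grow to the right and rows downward; lengths in m; the calibration is good to about 2 mm. A picture is of the moment at which its call begins.
- ctrl.finish_job(): hands the job in, once; it reports no verdict.
The state is a dict: "t": time; "q": joint angles; "dq": joint speeds; "effort": joint torques, N m; "tool_pos": TCP position; "tool_rot": TCP orientation; "contact_force": force on the tool from outside, world axes, zero at the start; "wrist_torque": the same for the moment, N m; "opening": finger opening in m.
Only numpy, scipy, OpenCV 4.12 (cv2) and the standard library are available. Lean on these libraries where they do the work, as an engineer would, in place of code of your own. Each camera call takes 0.05 s, during which the arm holds its last target.

TASK

Unlock the T-handle of the small bench pump by turning it counter-clockwise (seen from above) out from under its two keeper hooks, while it is still down. Then draw the rod straight up, without leaning it hard against the bore, until the flat top of the T-handle is level with the top of the height gauge's pointer, and finish there, still gripping the handle and holding the rod at that height. Leave the gauge's setting as it is and do not knock the timer, the brown bottles or the marker pen about.

Things in the scene. Friction and masses are not known exactly. Their poses are not given: they have to be found in the camera images.
- pump: Upright hand pump fixed to the desk: 44 mm aluminium barrel on an 84 mm round foot, brass spout low at local -y. Origin: barrel axis, at desk height; z up. Mouth 85 mm above the desk, bore 18 mm wide, floor 7 mm above the desk. Two steel keeper hooks at local +x and -x hold the T-handle down.
- piston: Loose piston rod (0.2 kg) standing on the bore's floor: 16 mm steel rod, black T-handle bar on top 100 mm long (local x), 12 wide (y), 14 high, 105 to 119 mm above the origin. Origin: centre of the rod's foot; z up the rod. At rest the bar's middle is 119 mm above the desk, its underside 27 mm above the barrel. Bar starts within 0.1 rad of the pump's x axis. No spring; it drops if let go.
- keeper (a point): Centre of the underside of the roof of the keeper hook at the pump's local +x, 128.5 mm above the desk, 42 mm from the axis; the other keeper lies opposite, half a turn round. Each spans 36 to 48 mm from the axis, top 134.5 mm, with an upright wall on the bar's clockwise side (seen from above), open on the other. The bar clears them when turned 0.45 rad or more counter-clockwise.
- handle_top (a point): Centre of the flat top of the T-handle bar, on the rod's axis, 119 mm above the rod's foot.
- gauge: Height gauge fixed to the desk: dark round foot 56 mm wide, 10 mm post 215 mm high. Origin: post axis, at desk height; z up. A 22 mm block on the post, clamp knob behind, carries a flat steel tongue 8 mm wide, 4 mm thick, reaching 44 mm from the post axis along local -x.
- pointer_tip (a point): Tip of the pointer's tongue, on its upper face; z up. This height (152 to 172 mm above the desk, set anew each time) is where the top of the T-handle shall be held. It is 26 to 46 mm above where the handle top starts. The pointer moves if pushed.
- timer: White kitchen-type timer, 64 x 64 x 19 mm, lying loose; origin at the centre of its underside.
- small_bottle_1: Small brown bottle with black cap, 30 mm wide, 74 mm high, loose; origin at the centre of its underside.
- small_bottle_2: Second such brown bottle, the same size, loose; origin at the centre of its underside.
- marker: Marker pen, 11 x 132 x 12 mm, lying loose; origin at the centre of its underside, long axis y.

How it is judged:
On the way:
1. the handle is turned clear of both keepers (over 0.5 rad from their line) while the rod is still down (raised under 13 mm) (angle between the x axis of piston and the x axis of pump, either way round above 0.5 rad and z of piston in the frame of pump below 0.02 m), for 0.1 s.
At the end, for the whole second after the job is handed in: The T-handle's top is within 6 mm of the pointer's height, the rod is still in the bore (foot within 5 mm of the bore's axis and below the mouth, raised at least 18 mm), gripped by the fingers, at rest (under 20 mm/s), and pressing on the pump with less than 15 N (z of handle_top in the frame of pointer_tip between -0.006 and 0.006 m and z of piston in the frame of pump between 0.025 and 0.072 m and horizontal distance between piston and pump below 0.005 m and contact force between the fingers and piston above 2 N and contact force between piston and pump below 15 N and linear speed of piston below 0.02 m/s); the arm keeps its last pose, push and grip.
It fails at once if the rod was forced against the pump (over 50 N) (contact force between piston and pump above 50 N).
It fails at once if the gauge's pointer was shifted by more than 4 mm (distance of pointer_tip from where it was at the start of the episode above 0.004 m).
It fails at once if a bystander (timer, brown bottle or marker pen) was shifted by more than 30 mm (distance of any of timer, small_bottle_1, small_bottle_2, marker from where it was at the start of the episode above 0.03 m).
It also fails if it takes over 38 s, if anything falls off the work surface, if the arm or the gripper's body presses on something with over 40 N, if the wrist force passes 120 N, or if a joint passes its speed limit or range.

## Working session

There is one attempt and no reset: what is moved stays moved. The work goes in short steps, Python scripts to look and compute and a tool call to move; the robot and the scene stay as the last step left them, time stands still between calls to the robot, and variables do not carry over. Pictures are saved under pics/ and viewed, and the job is handed in when it is done.

Besides the shell and the picture viewer there is one more tool, called after "Emit:" in YAML: its name, and indented under it one key for each argument. jog_arm: Moves the arm, as the interface text tells. Its arguments: {"type":"object","properties":{"steps":{"type":"array"},"gripper":{"type":"number"},"newtons":{"type":"number"}},"required":["steps"]}

```bash
ls; mkdir -p pics; cat > h.py <<'E'
import numpy as np,cv2
from station import ctrl
def snap(n,tag):
    d=ctrl.get_image(n); cv2.imwrite(f'pics/{tag}.png',d['frame'][:,:,::-1]); np.savez(f'pics/{tag}.npz',**d); return d
def world(d):
    z=d['range_z'];v,u=np.mgrid[:z.shape[0],:z.shape[1]]
    P=np.stack([(u-d['cx'])/d['fx']*z,(v-d['cy'])/d['fy']*z,z],-1)
    E=np.array(d['extrinsics']);W=P@E[:3,:3].T+E[:3,3];W[z<=0]=np.nan;return W
E
python3 - <<'E'
from h import *
o=ctrl.get_obs();print(o)
for n in('top','side','wrist'):
    d=snap(n,n+'0');print(n,d['fx'],d['cx'],d['cy'],np.round(d['extrinsics'],3).tolist())
E
```

```text
pics
{'t': 0.0, 'q': array([ 1.05102972e+00,  5.33477745e-02,  1.61431437e+00,  2.89807182e-05,
        1.47600340e+00, -1.19015260e-01]), 'dq': array([ 0.00062798, -0.00168335,  0.00012915,  0.00018134, -0.00013658,
        0.00077647]), 'effort': array([ 1.97557201e-04, -3.93692529e+01, -3.70175064e+01, -1.88415252e-04,
        6.98703006e-03, -2.79246215e-06]), 'tool_pos': array([0.24350383, 0.57492749, 0.23005649]), 'tool_rot': array([-6.25163722e-01, -3.07806825e+00,  3.07651526e-03]), 'contact_force': array([-0.38088022, -0.00364702, -0.00466048]), 'wrist_torque': array([-0.03542111, -0.07107059, -0.00150647]), 'opening': 0.08540691496055135}
top 482.7552928887732 322.3367485524572 203.68459995260253 [[0.002, -0.992, 0.126, 0.425], [-1.0, -0.004, -0.013, -0.04], [0.014, -0.126, -0.992, 0.958], [0.0, 0.0, 0.0, 1.0]]
side 509.68226360523096 318.8920168670502 189.49668631447133 [[-0.998, -0.022, 0.061, 0.49], [-0.063, 0.519, -0.852, 0.857], [-0.013, -0.854, -0.519, 0.67], [0.0, 0.0, 0.0, 1.0]]
wrist 289.2455720161254 312.5655176104909 201.67387908178156 [[0.391, 0.887, 0.246, 0.182], [0.921, -0.376, -0.106, 0.602], [-0.002, 0.268, -0.963, 0.374], [0.0, 0.0, 0.0, 1.0]]
```

View pics/top0.png

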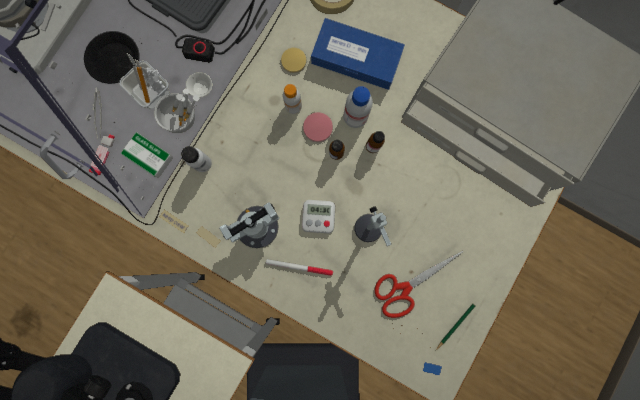

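View pics/side0.png

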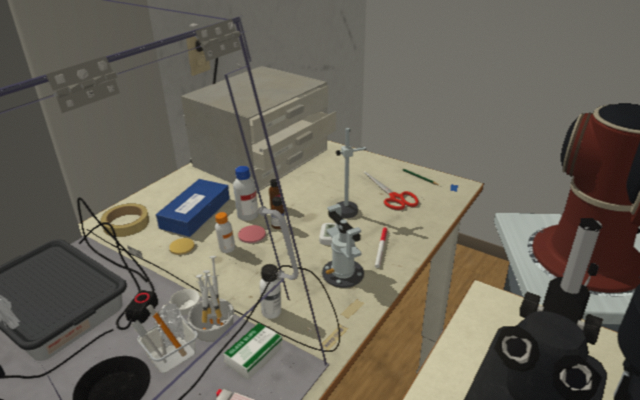

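```bash
python3 - <<'E'
from h import *
t=cv2.imread('pics/top0.png');s=cv2.imread('pics/side0.png')
cv2.imwrite('pics/top0z.png',cv2.resize(t[180:290,200:410],(800,419),interpolation=cv2.INTER_CUBIC))
cv2.imwrite('pics/side0z.png',cv2.resize(s[120:300,270:430],(533,600),interpolation=cv2.INTER_CUBIC))
d=dict(np.load('pics/top0.npz'));W=world(d)
for v in range(204,240,4): print(v,[ (int(1000*W[v,u,2]) if W[v,u,2]==W[v,u,2] else -1) for u in range(216,290,4)])
print()
for v in range(204,246,3): print(v,[ (int(1000*W[v,u,2]) if W[v,u,2]==W[v,u,2] else -1) for u in range(356,396,3)])
E
```

```text
204 [-1, 1, -1, -1, -2, 0, 0, 0, 3, -2, 0, 0, 1, 134, 0, 0, 0, 0, 1]
208 [0, 1, -1, 2, -1, 0, 1, 1, 7, 5, 5, 7, 127, 135, 134, -1, 1, 1, 1]
212 [2, 4, -1, 0, 0, 3, -3, 2, 84, 85, 122, 125, 125, 133, 134, -1, 2, 0, -1]
216 [-2, 0, 0, 0, -3, -2, 6, 83, 84, 125, 126, 126, 84, 82, 135, 108, -1, 2, 0]
220 [1, 0, 1, 0, 0, 0, 86, 125, 127, 125, 121, 84, 84, 84, 83, 80, -1, 2, -1]
224 [1, 1, 134, 0, 83, 80, 125, 125, 129, 119, 75, 83, 82, 81, 7, 6, 0, 0, 0]
228 [0, 135, 135, 107, 125, 125, 125, 122, 85, 84, 84, 82, 72, 3, 7, 5, -2, 0, 0]
232 [2, -3, 134, 135, 126, 124, 82, 79, 86, 84, 87, 72, 30, 5, 12, 5, 0, -1, -1]
236 [0, 3, 133, 134, 115, 82, 81, 3, 4, 70, 43, 18, 6, 6, 6, 0, 2, 1, 3]

204 [0, 1, 0, -2, 0, -1, 0, 0, 3, 0, -3, 2, 0, -1]
207 [0, 0, 2, -1, -3, 162, 166, -1, 0, 0, 0, 0, -2, -4]
210 [0, 0, 1, 0, -1, 163, 164, 0, -1, 2, -3, -1, 0, 1]
213 [1, -1, -1, 0, 0, 0, 163, 0, 169, -2, 0, 1, 0, 0]
216 [0, 0, 13, 17, 15, 15, 171, 170, 215, 213, 1, 0, -2, 0]
219 [0, 12, 12, 17, 18, 166, 171, 184, 213, 214, -1, 1, -2, -2]
222 [13, 16, 17, 15, 21, 18, 170, 173, 185, 168, 168, 4, 0, 0]
225 [13, 19, 21, 20, 45, 94, 169, 169, 169, 167, 3, 0, 1, -1]
228 [15, 19, 15, 21, 32, 62, 155, 165, 160, 163, 0, -2, 0, 3]
231 [15, 16, 15, 19, 22, 20, 17, 16, 15, 165, 0, 0, 0, 0]
234 [10, 15, 17, 20, 20, 16, 16, 15, 11, 160, 161, -2, 0, -2]
237 [-1, 12, 15, 14, 14, 17, 18, 17, 1, 158, 162, 0, 0, -3]
240 [-1, 3, 7, 16, 12, 14, 13, 0, 1, 0, 160, 161, 0, 0]
243 [3, -1, 2, 0, 2, 0, 0, -2, 0, 3, 162, 160, 1, 0]
```

View pics/top0z.png

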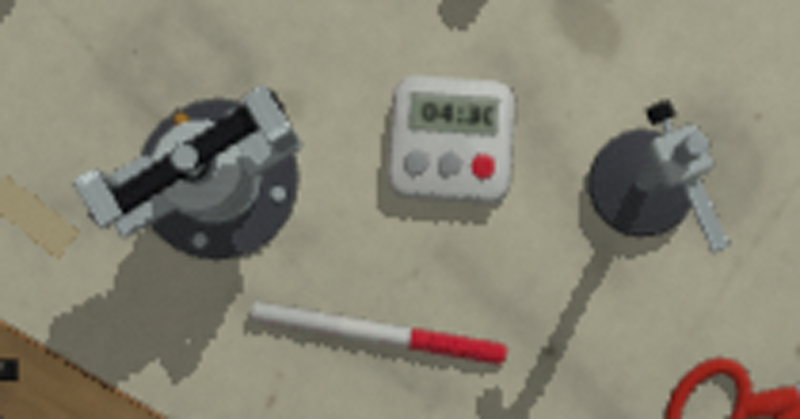

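View pics/side0z.png

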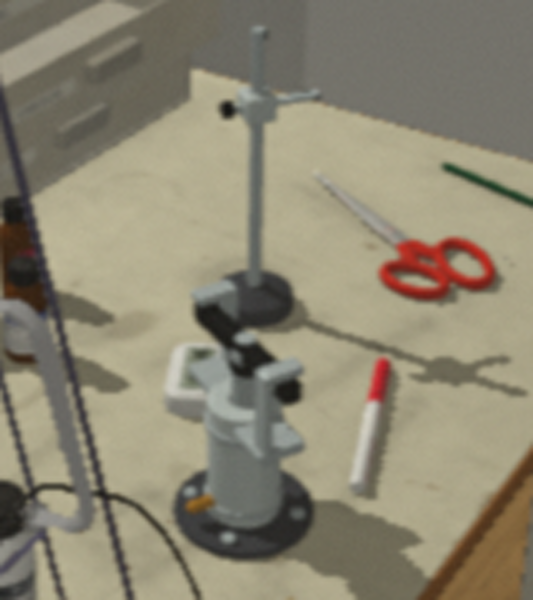

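```bash
python3 - <<'E'
from h import *
d=dict(np.load('pics/top0.npz'));W=world(d);f=d['frame'].astype(int)
hsv=cv2.cvtColor(d['frame'],cv2.COLOR_RGB2HSV)
def fit(m,n):
    P=W[m];c,wh,a=cv2.minAreaRect(P[:,:2].astype(np.float32)*1000);print(n,len(P),'c',np.round(c,1),wh,a,'zmed',np.median(P[:,2]),'med',np.round(np.median(P[:,:2],0),4))
    l=cv2.fitLine(P[:,:2].astype(np.float32),cv2.DIST_HUBER,0,.001,.001).ravel();print(l,np.degrees(np.arctan2(l[1],l[0])));return P
roi=np.zeros(W.shape[:2],bool);roi[195:250,215:290]=1
z=W[...,2]
bar=roi&(z>.119)&(z<.131)&(f.max(-1)<60);P=fit(bar,'bar')
keep=roi&(z>.130)&(f.max(-1)>90)
n,l=cv2.connectedComponents(keep.astype(np.uint8))
for i in range(1,n):
    if (l==i).sum()>15: fit(l==i,'keep')
fit(roi&(z>.08)&(z<.088),'barreltop')
foot=roi&(z>.003)&(z<.010);fit(foot,'foot')
roi[:]=0;roi[225:250,380:394]=1
P=fit(roi&(z>.14)&(z<.18),'tongue');
roi[:]=0;roi[200:250,355:394]=1
fit(roi&(z>.2),'post')
# rough map of things above 0.1 in scene
for v in range(0,400,20): print(v,[int(1000*x) if x==x else -1 for x in z[v,::26]])
# side tongue
d=dict(np.load('pics/side0.npz'));W=world(d)
for v in range(140,160,2): print(v,[tuple(int(1000*q) if q==q else -1 for q in W[v,u]) for u in range(344,372,4)])
E
```

```text
bar 247 c [503.6  71.5] (11.736324310302734, 85.11217498779297) 33.51447296142578 zmed 0.12571727534649424 med [0.4985 0.0789]
[ 0.5546566  -0.83207935  0.50105345  0.07406051] -56.31293
keep 99 c [519.6  39.3] (24.390737533569336, 11.625223159790039) 30.026302337646484 zmed 0.1344349982289883 med [0.5201 0.0389]
[0.8668119  0.49863535 0.5196656  0.03936289] 29.909756
keep 104 c [481.7 114.5] (25.441669464111328, 11.608190536499023) 30.11963653564453 zmed 0.13447483031049767 med [0.4821 0.1145]
[0.87305653 0.487619   0.48143333 0.11432716] 29.184204
barreltop 446 c [501.   75.3] (42.84332275390625, 94.1928939819336) 18.019010543823242 zmed 0.08391969479893996 med [0.4967 0.0759]
[ 0.42671728 -0.9043851   0.49115753  0.07634284] -64.740585
foot 630 c [509.7  86.6] (107.3045883178711, 146.76104736328125) 0.12652133405208588 zmed 0.005732328362720196 med [0.4834 0.0732]
[0.5359582  0.84424454 0.48806363 0.06824198] 57.59108
tongue 105 c [ 474.6 -153.5] (35.13430404663086, 8.909117698669434) 20.032569885253906 zmed 0.16217105935724108 med [ 0.4743 -0.1541]
[ 0.92724705  0.3744502   0.474
[... 3079 characters left out ...]
 -142, 169), (478, -156, 162), (469, -156, 162), (460, -154, 163), (410, -1262, -391)]
150 [(504, -131, 169), (495, -133, 168), (486, -138, 166), (-1, -1, -1), (469, -154, 158), (451, -469, 0), (409, -1257, -398)]
152 [(504, -132, 164), (495, -133, 163), (486, -138, 161), (474, -447, 3), (462, -451, 2), (451, -454, 0), (440, -445, 5)]
154 [(503, -131, 159), (495, -131, 159), (486, -135, 158), (474, -442, 0), (462, -437, 2), (451, -438, 2), (439, -446, -1)]
156 [(503, -135, 152), (495, -131, 155), (485, -429, 0), (474, -430, 0), (462, -428, 0), (451, -425, 2), (440, -429, 0)]
158 [(507, -412, 1), (495, -139, 146), (485, -415, 0), (474, -411, 3), (463, -411, 3), (451, -413, 2), (440, -415, 2)]
```

```bash
python3 - <<'E'
from h import *
for n in('top0','side0','wrist0'):
    d=dict(np.load(f'pics/{n}.npz'));W=world(d).reshape(-1,3);W=W[~np.isnan(W[:,0])]
    m=(W[:,2]>.13)&(W[:,1]>.13)&(W[:,1]<.9)&(W[:,0]>-.1)&(W[:,0]<.75);Q=W[m]
    print(n,len(Q));g={}
    for p in Q: g.setdefault((round(p[0]/.05)*5,round(p[1]/.05)*5),[]).append(p[2])
    for k in sorted(g): 
        if len(g[k])>4: print(k,len(g[k]),round(min(g[k]),2),round(max(g[k]),2),end=' | ')
    print()
E
```

```text
top0 7395
(20, 30) 137 0.13 0.18 | (20, 35) 167 0.15 0.19 | (20, 40) 60 0.19 0.19 | (20, 45) 58 0.16 0.18 | (25, 30) 391 0.13 0.17 | (25, 35) 1237 0.13 0.19 | (25, 40) 1104 0.13 0.21 | (25, 45) 122 0.16 0.21 | (30, 40) 652 0.14 0.22 | (30, 45) 39 0.19 0.22 | (50, 30) 13 0.13 0.15 | (55, 25) 51 0.2 0.31 | (55, 30) 333 0.13 0.28 | (55, 35) 289 0.16 0.31 | (60, 25) 1390 0.2 0.54 | (60, 30) 143 0.17 0.32 | (60, 35) 264 0.19 0.32 | (60, 40) 68 0.19 0.22 | (65, 20) 143 0.53 0.53 | (65, 25) 463 0.47 0.53 | (65, 30) 60 0.48 0.48 | (65, 40) 57 0.19 0.2 | (65, 45) 151 0.19 0.2 | 
side0 20776
(15, 25) 138 0.16 0.2 | (15, 30) 502 0.13 0.29 | (15, 35) 397 0.14 0.17 | (20, 25) 27 0.16 0.17 | (20, 30) 1832 0.13 0.29 | (20, 35) 668 0.15 0.19 | (20, 40) 677 0.16 0.19 | (20, 50) 6 0.19 0.2 | (25, 30) 350 0.14 0.17 | (25, 35) 318 0.15 0.19 | (25, 40) 1512 0.13 0.19 | (25, 45) 559 0.13 0.24 | (25, 50) 1549 0.2 0.29 | (25, 55) 533 0.25 0.41 | (25, 60) 258 0.32 0.34 | (30, 45) 1484 0.18 0.24 | (30, 55) 1172 0.36 0.52 | (30, 60) 830 0.36 0.5 | (50, 30) 20 0.13 0.15 | (55, 25) 20 0.23 0.26 | (55, 30) 293 0.
[... 344 characters left out ...]
3 | (70, 35) 307 0.52 0.54 | (70, 40) 810 0.5 0.54 | (70, 45) 611 0.5 0.54 | (70, 50) 115 0.19 0.2 | (75, 20) 15 0.53 0.53 | (75, 45) 1406 0.5 0.54 | (75, 60) 33 0.28 0.31 | 
wrist0 68274
(15, 30) 30 0.14 0.15 | (15, 35) 1435 0.13 0.17 | (20, 30) 100 0.14 0.18 | (20, 35) 3151 0.13 0.19 | (20, 40) 4318 0.13 0.19 | (20, 45) 2058 0.13 0.22 | (20, 50) 8179 0.18 0.33 | (20, 55) 11334 0.24 0.33 | (20, 60) 172 0.33 0.33 | (25, 30) 631 0.16 0.17 | (25, 35) 480 0.18 0.19 | (25, 40) 1291 0.18 0.19 | (25, 45) 658 0.16 0.23 | (25, 50) 2296 0.18 0.31 | (25, 55) 3620 0.24 0.33 | (25, 60) 16038 0.24 0.33 | (25, 65) 10070 0.25 0.33 | (30, 45) 1185 0.22 0.24 | (30, 60) 11 0.29 0.3 | (30, 65) 1217 0.29 0.31 |
```

View pics/wrist0.png

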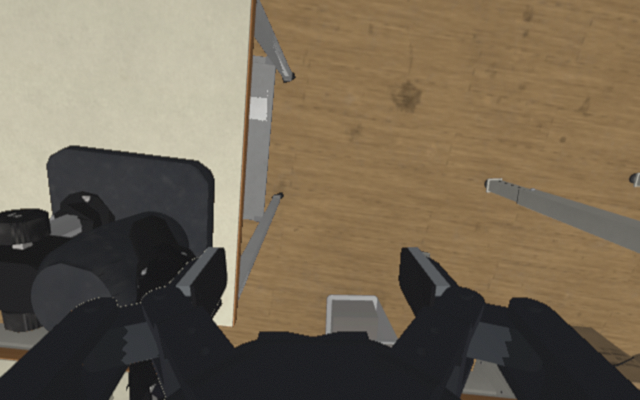

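Emit:
jog_arm:
  steps:
    - {"dz": 0.9}
    - {"dz": 1.7}
    - {"dz": 2.5}
    - {"dz": 2.5,"dy": -0.9,"dx": 0.2,"twist": -0.7}
    - {"dz": 2.5,"dy": -1.8,"dx": 0.5,"twist": -1.4}
  gripper: 0
  newtons: 20

```text
validation failed for argument at $.st...
```

Emit:
jog_arm:
  steps:
    - {"dx": 0,"dy": 0,"dz": 0.9,"twist": 0}
    - {"dx": 0,"dy": 0,"dz": 1.7,"twist": 0}
    - {"dx": 0,"dy": 0,"dz": 2.5,"twist": 0}
    - {"dx": 0.2,"dy": -0.9,"dz": 2.5,"twist": -0.7}
    - {"dx": 0.5,"dy": -1.8,"dz": 2.5,"twist": -1.4}
  gripper: 0
  newtons: 20

```text
t: 0.78
tool_pos: [0.2736, 0.4662, 0.3809]
tool_rot: [-0.999, -2.978, 0.001]
contact_force: [0.1, 0.6, -0.1]
opening: 0.0852
```

Emit:
jog_arm:
  steps:
    - {"dx": 0.3,"dy": -0.9,"dz": 0,"twist": -0.4}
    - {"dx": 0.7,"dy": -1.75,"dz": 0,"twist": -0.8}
    - {"dx": 1.1,"dy": -2.6,"dz": 0,"twist": -1.2}
    - {"dx": 1.5,"dy": -3.45,"dz": 0,"twist": -1.6}
    - {"dx": 1.9,"dy": -4.3,"dz": 0,"twist": -1.9}

```text
t: 1.4
tool_pos: [0.3879, 0.2065, 0.3806]
tool_rot: [-1.479, -2.771, 0.001]
contact_force: [0.6, 0.1, -0.3]
opening: 0.0855
```

```bash
python3 - <<'E'
from h import *
o=ctrl.get_obs();print(o['t'],o['tool_pos'],o['tool_rot'],o['q'])
E
```

```text
1.4 [0.38790906 0.20652449 0.38063096] [-1.47926269e+00 -2.77147577e+00  6.78080230e-04] [ 3.19747017e-01 -4.43558776e-01  1.79875527e+00 -2.68377534e-04
  1.78674261e+00 -2.70550465e-01]
```

Emit:
jog_arm:
  steps:
    - {"dx": 0.6,"dy": -0.7,"dz": 0,"twist": 0}
    - {"dx": 1.2,"dy": -1.4,"dz": 0,"twist": 0}
    - {"dx": 1.87,"dy": -2.17,"dz": -0.3,"twist": 0}
    - {"dx": 1.87,"dy": -2.17,"dz": -1.2,"twist": 0}
    - {"dx": 1.87,"dy": -2.17,"dz": -2.0,"twist": 0}

```text
t: 2.02
tool_pos: [0.5002, 0.0754, 0.2585]
tool_rot: [-1.482, -2.769, 0.001]
contact_force: [-0.2, 0.3, -0.5]
opening: 0.0854
```

```bash
python3 - <<'E'
from h import *
o=ctrl.get_obs();print(o['t'],o['tool_pos'],o['tool_rot'],o['q'])
d=snap('wrist','wrist1');W=world(d);z=W[...,2];f=d['frame'].astype(int)
o=ctrl.get_obs();print(o['t'],o['tool_pos'],o['contact_force'])
m=(z>.119)&(z<.131)&(f.max(-1)<60)&(abs(W[...,0]-.5)<.06)&(abs(W[...,1]-.077)<.06)
P=W[m];print(len(P),cv2.minAreaRect(P[:,:2].astype(np.float32)*1000),cv2.fitLine(P[:,:2].astype(np.float32),cv2.DIST_HUBER,0,.001,.001).ravel(),np.median(P[:,2]))
k=((z>.1305)&(z<.14)&(abs(W[...,0]-.5)<.07)&(abs(W[...,1]-.077)<.07)).astype(np.uint8)
n,l,s,c=cv2.connectedComponentsWithStats(k)
for i in range(1,n):
    if s[i,4]>40:
        Q=W[l==i];print(s[i],cv2.minAreaRect(Q[:,:2].astype(np.float32)*1000),np.median(Q[:,2]))
E
```

```text
2.025 [0.50018535 0.07536339 0.25853022] [-1.48160678e+00 -2.76930385e+00  1.21734116e-03] [ 2.47923521e-03 -2.51865162e-01  1.85095686e+00 -2.75314238e-04
  1.54362530e+00 -5.85785038e-01]
2.075 [0.49628492 0.07569948 0.25034927] [-1.01471583 -0.29491956 -6.35609213]
683 ((498.04559326171875, 82.39244079589844), (10.8161039352417, 87.79048919677734), 34.00258255004883) [ 0.5508619  -0.8345964   0.49998066  0.07971925] 0.1266149533820362
[306 143  28  14 363] ((482.6779479980469, 115.2701187133789), (24.705373764038086, 11.87918472290039), 33.163185119628906) 0.1352082786630034
[296 228  26  13 306] ((520.2747802734375, 40.32714080810547), (24.862085342407227, 11.913105964660645), 31.353734970092773) 0.1351203088784814
```

View pics/wrist1.png

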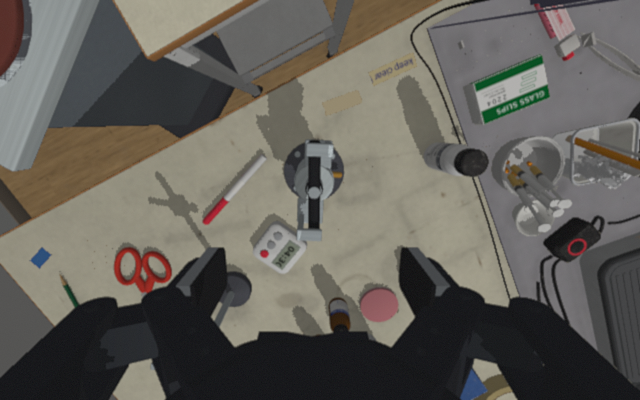

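Emit:
jog_arm:
  steps:
    - {"dx": 0,"dy": 0,"dz": 0,"twist": 0}
    - {"dx": 0,"dy": 0,"dz": 0,"twist": 0}
    - {"dx": 0,"dy": 0,"dz": 0,"twist": 0}

```text
t: 2.45
tool_pos: [0.4975, 0.0759, 0.2531]
tool_rot: [-1.476, -2.764, 0.008]
contact_force: [0.1, -0.4, 0.4]
opening: 0.0851
```

```bash
cat > m.py <<'E'
from h import *
import sys
o=ctrl.get_obs();print(o['t'],o['tool_pos'],o['tool_rot'],o['contact_force'])
d=snap('wrist',sys.argv[1]);W=world(d);z=W[...,2];f=d['frame'].astype(int)
o=ctrl.get_obs();print(o['t'],o['tool_pos'],o['contact_force'])
m=(z>.119)&(z<.131)&(f.max(-1)<60)&(abs(W[...,0]-.5)<.06)&(abs(W[...,1]-.077)<.06)
P=W[m];print(len(P),cv2.minAreaRect(P[:,:2].astype(np.float32)*1000),cv2.fitLine(P[:,:2].astype(np.float32),cv2.DIST_HUBER,0,.001,.001).ravel(),np.median(P[:,2]))
k=((z>.1305)&(z<.14)&(abs(W[...,0]-.5)<.07)&(abs(W[...,1]-.077)<.07)).astype(np.uint8)
n,l,s,c=cv2.connectedComponentsWithStats(k);C=[]
for i in range(1,n):
    if s[i,4]>40:
        Q=W[l==i];r=cv2.minAreaRect(Q[:,:2].astype(np.float32)*1000);C.append(r[0]);print(r,np.median(Q[:,2]))
print('axis',np.mean(C,0))
E
python3 m.py wrist2
```

```text
2.45 [0.49746465 0.0758963  0.25307852] [-1.4764984  -2.76360828  0.00763947] [ 0.11915321 -0.42727924  0.35854879]
2.5 [0.49736757 0.07588599 0.25286086] [-0.38696748  0.14320217 -0.12965348]
699 ((498.2780456542969, 83.00827026367188), (11.739944458007812, 87.31222534179688), 33.940887451171875) [ 0.55561554 -0.8314393   0.49992484  0.07978781] 0.12650762336602916
((482.46771240234375, 115.18233489990234), (24.78565216064453, 12.039203643798828), 31.186634063720703) 0.13517847135457778
((520.4378051757812, 40.276023864746094), (24.793601989746094, 12.404031753540039), 30.293350219726562) 0.1351034209584701
axis [501.45275879  77.72917938]
```

Emit:
jog_arm:
  steps:
    - {"dx": 0.06,"dy": 0.02,"dz": -0.6,"twist": 0}
    - {"dx": 0.06,"dy": 0.02,"dz": -1.2,"twist": 0}
    - {"dx": 0.06,"dy": 0.02,"dz": -1.7,"twist": 0}
    - {"dx": 0.06,"dy": 0.02,"dz": -2.0,"twist": 0}
    - {"dx": 0.06,"dy": 0.02,"dz": -2.0,"twist": 0}

```text
t: 3.12
tool_pos: [0.5006, 0.0771, 0.1324]
tool_rot: [-1.476, -2.762, 0.009]
contact_force: [0.1, -0.4, -1.0]
opening: 0.0853
```

```bash
python3 m.py wrist3; python3 -c "
from h import *
o=ctrl.get_obs();from scipy.spatial.transform import Rotation as R
M=R.from_rotvec(o['tool_rot']).as_matrix();print(M.round(4),np.degrees(np.arctan2(M[1,1],M[0,1])))"
```

```text
3.125 [0.50062312 0.07714079 0.13240585] [-1.47575254 -2.76231758  0.00885417] [ 0.13131795 -0.39177719 -0.96956144]
3.175 [0.50144767 0.07713817 0.13363857] [ 0.53324919  0.2803221  -0.37359342]
2158 ((498.75213623046875, 81.96098327636719), (11.764214515686035, 89.74447631835938), 33.13935470581055) [ 0.55018514 -0.8350427   0.50589824  0.07073177] 0.12654126580061428
((482.5756530761719, 114.96404266357422), (25.0938720703125, 12.560169219970703), 30.887887954711914) 0.1352167193600765
((520.3687133789062, 40.35836410522461), (24.94245147705078, 13.121908187866211), 31.091949462890625) 0.13506533630862425
axis [501.47218323  77.66120338]
[[-5.559e-01  8.312e-01 -9.100e-03]
 [ 8.312e-01  5.559e-01 -4.000e-04]
 [ 4.700e-03 -7.700e-03 -1.000e+00]] 33.77509270357921
```

View pics/wrist3.png

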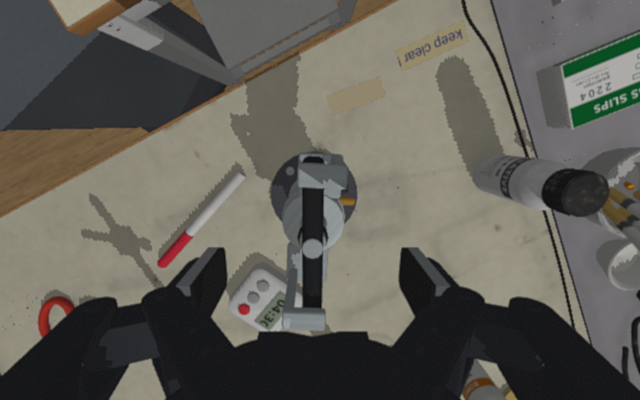

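Emit:
jog_arm:
  steps:
    - {"dx": 0,"dy": 0.0,"dz": -0.3,"twist": 0}
    - {"dx": 0,"dy": 0,"dz": -0.54,"twist": 0}
    - {"dx": 0,"dy": 0,"dz": -0.54,"twist": 0}
    - {"dx": 0,"dy": 0,"dz": -0.54,"twist": 0}

```text
t: 3.68
tool_pos: [0.5015, 0.0771, 0.1013]
tool_rot: [-1.477, -2.764, 0.007]
contact_force: [0.4, 0.2, 0.5]
opening: 0.0854
```

Emit:
jog_arm:
  steps:
    - {"dx": 0,"dy": 0,"dz": 0,"twist": 0}
    - {"dx": 0,"dy": 0,"dz": 0,"twist": 0}
    - {"dx": 0,"dy": 0,"dz": 0,"twist": 0}
    - {"dx": 0,"dy": 0,"dz": 0,"twist": 0}
    - {"dx": 0,"dy": 0,"dz": 0,"twist": 0}
  gripper: 255
  newtons: 20

```text
t: 4.3
tool_pos: [0.5013, 0.0769, 0.1015]
tool_rot: [-1.476, -2.764, 0.008]
contact_force: [-1.6, -1.5, 3.0]
opening: 0.0149
```

Emit:
jog_arm:
  steps:
    - {"dx": 0,"dy": 0,"dz": 0,"twist": 0}
    - {"dx": 0,"dy": 0,"dz": 0,"twist": 0}
    - {"dx": 0,"dy": 0,"dz": 0,"twist": 0}

```text
t: 4.68
tool_pos: [0.5013, 0.0769, 0.1015]
tool_rot: [-1.476, -2.764, 0.009]
contact_force: [-2.4, 0.2, 2.2]
opening: 0.0152
```

```bash
python3 m.py wrist4; python3 -c "
from h import *
snap('side','side4');o=ctrl.get_obs();print(o['wrist_torque'],o['q'])
s=cv2.imread('pics/side4.png');cv2.imwrite('pics/side4z.png',cv2.resize(s[120:300,270:430],(533,600),interpolation=cv2.INTER_CUBIC))"
```

```text
4.675 [0.50130082 0.07689783 0.10149715] [-1.47635293 -2.76368975  0.00869465] [-2.3915567   0.18780993  2.20851675]
4.725 [0.50128247 0.07690324 0.1014952 ] [-1.21923526 -0.75945788  2.27274084]
3506 ((498.44415283203125, 85.3158187866211), (38.9576416015625, 80.21482849121094), 13.460223197937012) [ 0.5483774  -0.83623093  0.49853083  0.08376322] 0.1264903527266233
((482.49505615234375, 115.1360855102539), (25.032684326171875, 12.326916694641113), 31.011531829833984) 0.1352340049383514
((494.2928161621094, 73.4785385131836), (13.698507308959961, 22.37761878967285), 65.33682250976562) 0.13775111630717057
((512.6074829101562, 84.49797821044922), (9.34957504272461, 23.361623764038086), 33.598636627197266) 0.13848638991579015
axis [496.46511841  91.03753408]
[-0.13411351  0.31181079  0.0065634 ] [ 5.87450260e-03 -1.06161635e-01  1.99392094e+00 -9.92156839e-04
  1.26375956e+00 -5.83327374e-01]
```

View pics/wrist4.png

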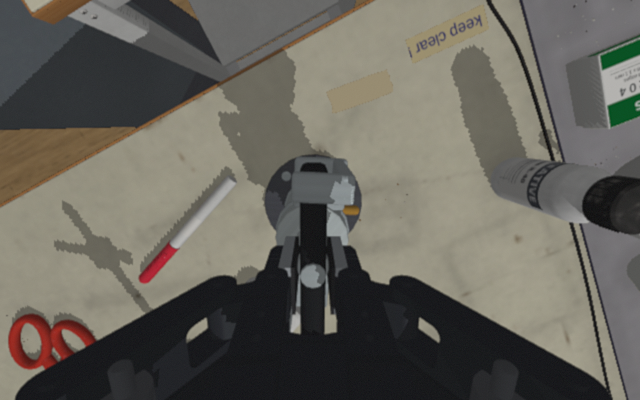

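View pics/side4z.png

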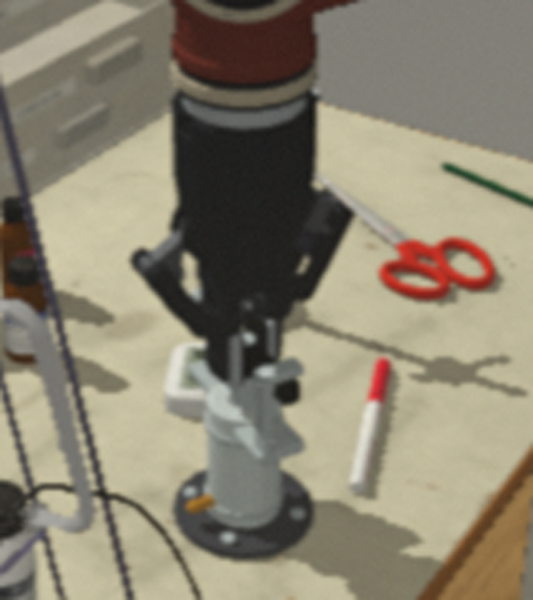

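Emit:
jog_arm:
  steps:
    - {"dx": 0,"dy": 0,"dz": 0,"twist": 0}
    - {"dx": 0,"dy": 0,"dz": 0,"twist": 0.5}
    - {"dx": 0,"dy": 0,"dz": 0,"twist": 1.0}
    - {"dx": 0,"dy": 0,"dz": 0,"twist": 1.5}
    - {"dx": 0,"dy": 0,"dz": 0,"twist": 2.0}
  newtons: 40

```text
t: 5.4
tool_pos: [0.5014, 0.0768, 0.1016]
tool_rot: [-0.97, -2.981, 0.011]
contact_force: [-0.8, -0.4, 1.9]
opening: 0.0145
```

Emit:
jog_arm:
  steps:
    - {"dx": 0,"dy": 0,"dz": 0,"twist": 0.5}
    - {"dx": 0,"dy": 0,"dz": 0,"twist": 1.0}
    - {"dx": 0,"dy": 0,"dz": 0,"twist": 1.5}
    - {"dx": 0,"dy": 0,"dz": 0,"twist": 2.0}
    - {"dx": 0,"dy": 0,"dz": 0,"twist": 2.0}

```text
t: 6.02
tool_pos: [0.5015, 0.0769, 0.1016]
tool_rot: [-0.44, -3.105, 0.012]
contact_force: [-1.1, 0.0, 1.0]
opening: 0.0146
```

```bash
python3 m.py wrist5; python3 -c "
from h import *
o=ctrl.get_obs();from scipy.spatial.transform import Rotation as R
M=R.from_rotvec(o['tool_rot']).as_matrix();print(M.round(4),np.degrees(np.arctan2(M[1,1],M[0,1])),o['wrist_torque'])"
```

```text
6.025 [0.50146339 0.07686487 0.10161113] [-0.43972654 -3.10521066  0.01242019] [-1.14181195  0.00714919  1.0027835 ]
6.075 [0.50142558 0.07684445 0.10154948] [-1.20922716 -0.83935955  1.58728878]
4329 ((494.5545654296875, 79.53904724121094), (81.0829849243164, 38.449859619140625), 2.9610447883605957) [ 0.9575607  -0.28823173  0.48904213  0.08173987] 0.12655182529093595
((482.2944030761719, 114.83283996582031), (25.162418365478516, 12.018694877624512), 30.94903564453125) 0.13518822011441428
((499.06195068359375, 69.59355926513672), (22.66896629333496, 14.006444931030273), 17.243268966674805) 0.13789708495068334
((505.98931884765625, 89.66416931152344), (10.550660133361816, 23.130373001098633), 73.89091491699219) 0.138468309764047
axis [495.78189087  91.36352285]
[[-0.9605  0.2781 -0.0066]
 [ 0.2782  0.9605 -0.0071]
 [ 0.0043 -0.0086 -1.    ]] 73.85194271293261 [-0.13341353  0.18580919 -0.0512737 ]
```

View pics/wrist5.png

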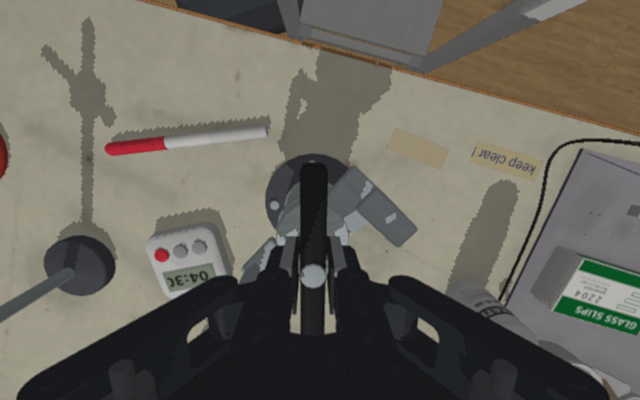

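Emit:
jog_arm:
  steps:
    - {"dx": 0,"dy": 0,"dz": 0.1,"twist": 0}
    - {"dx": 0,"dy": 0,"dz": 0.2,"twist": 0}
    - {"dx": 0,"dy": 0,"dz": 0.3,"twist": 0}
    - {"dx": 0,"dy": 0,"dz": 0.3,"twist": 0}

```text
t: 6.58
tool_pos: [0.5016, 0.0769, 0.1203]
tool_rot: [-0.441, -3.106, 0.012]
contact_force: [-1.1, 0.6, -2.1]
opening: 0.014
```

```bash
python3 -c "
from h import *
o=ctrl.get_obs();print(o['tool_pos'],o['contact_force'],o['wrist_torque'])
d=snap('wrist','wrist6');W=world(d);z=W[...,2];f=d['frame'].astype(int)
for v in range(160,300,10): print(v,W[v,313].round(4),f[v,313])
"
```

```text
[0.50163476 0.07685471 0.12025447] [-1.11004862  0.59534989 -2.14640095] [-0.02875341  0.12797437 -0.04774855]
160 [0.4684 0.087  0.0107] [ 94  99 100]
170 [0.4566 0.0914 0.1446] [23 22 22]
180 [0.4605 0.0902 0.1454] [20 22 22]
190 [0.4645 0.0891 0.1456] [22 24 25]
200 [0.4687 0.0879 0.1456] [21 20 21]
210 [0.4728 0.0867 0.1462] [22 19 22]
220 [0.4774 0.0853 0.1451] [21 19 21]
230 [0.4819 0.084  0.1452] [31 31 31]
240 [0.4863 0.0828 0.1455] [29 32 32]
250 [0.4911 0.0814 0.1449] [31 34 32]
260 [0.4955 0.0801 0.1456] [29 32 33]
270 [0.4994 0.079  0.1473] [137 142 145]
280 [0.5044 0.0775 0.147 ] [141 148 150]
290 [0.5101 0.0759 0.1457] [27 28 31]
```

Emit:
jog_arm:
  steps:
    - {"dx": 0,"dy": 0,"dz": 0.1,"twist": 0}
    - {"dx": 0,"dy": 0,"dz": 0.2,"twist": 0}
    - {"dx": 0,"dy": 0,"dz": 0.29,"twist": 0}
    - {"dx": 0,"dy": 0,"dz": 0.29,"twist": 0}
    - {"dx": 0,"dy": 0,"dz": 0.29,"twist": 0}

```text
t: 7.25
tool_pos: [0.5015, 0.0769, 0.1373]
tool_rot: [-0.441, -3.105, 0.012]
contact_force: [0.4, 0.7, -2.5]
opening: 0.0143
```

```bash
python3 -c "
from h import *
o=ctrl.get_obs();print(o['tool_pos'],o['contact_force'],o['wrist_torque'])
d=snap('wrist','wrist7');W=world(d);print('bar wrist',np.nanmedian(W[170:260:3,309:317,2]))
d=snap('top','top7');W=world(d);z=W[...,2];f=d['frame'].astype(int)
m=(z>.14)&(z<.18);m[:225]=0;m[250:]=0;m[:,:380]=0;m[:,394:]=0;print('tongue top',m.sum(),np.median(z[m]),np.median(W[m],0))
m=(abs(W[...,0]-.5)<.055)&(abs(W[...,1]-.077)<.05)&(f.max(-1)<60)&(z>.15)&(z<.175);print('bar top',m.sum(),np.median(z[m]) if m.any() else 0)
d2=snap('side','side7');W=world(d2);z=W[...,2];f=d2['frame'].astype(int)
m=(abs(W[...,0]-.5)<.06)&(abs(W[...,1]-.077)<.06)&(z>.12)&(z<.18)
m2=(abs(W[...,0]-.468)<.02)&(abs(W[...,1]+.155)<.03)&(z>.1)&(z<.2);print('tongue side',m2.sum(),np.percentile(z[m2],[10,50,90]) if m2.any() else 0)
cv2.imwrite('pics/side7z.png',cv2.resize(d2['frame'][110:300,270:430,::-1],(505,600),interpolation=cv2.INTER_CUBIC))
"
```

```text
[0.501515   0.07690089 0.13728754] [ 0.37557535  0.67555158 -2.45052199] [0.01889528 0.0142837  0.0146575 ]
bar wrist 0.16258352974436713
tongue top 106 0.1621536650877537 [ 0.47443006 -0.15392986  0.16215367]
bar top 37 0.16136476466560434
tongue side 0 0
```

View pics/side7z.png

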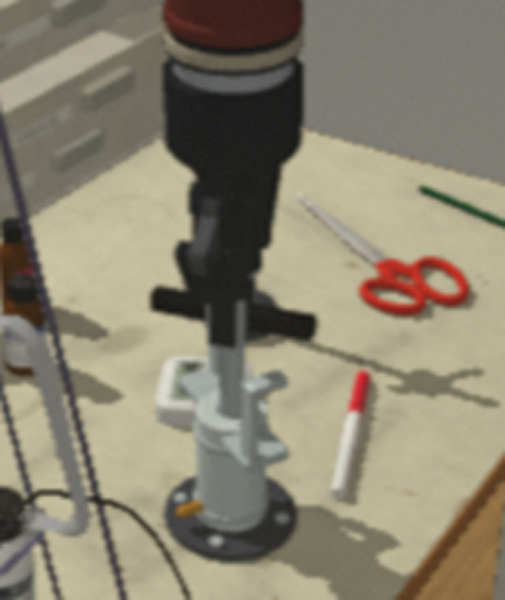

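View pics/top7.png

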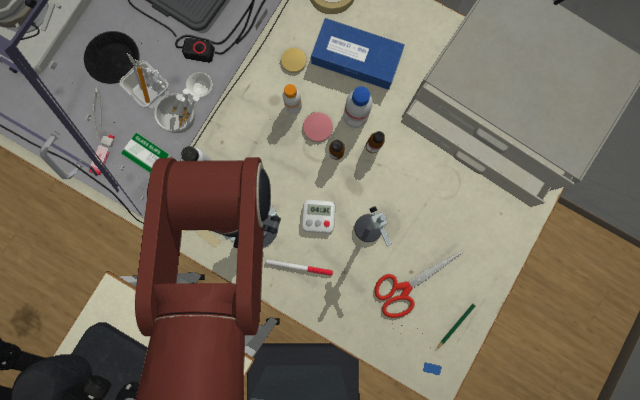

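```bash
python3 -c "
from station import ctrl
o=ctrl.get_obs();print(o['t'],o['tool_pos'],abs(o['dq']).max(),o['contact_force'],o['opening']);print(ctrl.finish_job())"
```

```text
7.4 [0.5014518  0.07688655 0.13707274] 0.001635293806772309 [-0.26239256  0.07843435 -2.21436689] 0.014420142746225682
the job is handed in; nothing more can be done
None
```

The handle is unlocked and the rod raised to the pointer's height, and I handed the job in at t = 7.4 s with the gripper still holding the bar. No verdict was reported.

- **Unlocking:** I gripped the bar at its middle and turned it 40° counter-clockwise with the rod still down. It ended about 0.77 rad from the keepers' line.
- **Lifting:** I then drew the rod straight up by about 36 mm.
- **Height check:** The top camera put the bar's top at 161.4 mm and the wrist camera at 162.6 mm. The pointer read 162.2 mm from the top camera, so the match is within about 1 mm.
- **Forces:** The wrist force at the end was about 2.2 N downward, roughly the rod's weight, with almost no sideways force. The arm was at rest.
- **Surroundings:** The pointer read the same height before and after, and the timer, bottles and marker looked unmoved in the last top picture.
- **Not confirmed:** The side camera gave no pointer reading at the end because the arm blocked its view. The tool was tilted by about 0.5°, and I left it that way.

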